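# Plug in a relay and hold the tester's spring slide at the mark

## Robot

A 6-joint arm with a two-finger parallel gripper is mounted at the origin on a cart in front of the work surface, level with it; the furniture and walls round the work are solid. World frame = base frame: x ahead of the robot, y to its left, z up, the work surface at z = 0. Lengths are in mm, angles in rad, forces in N, time in s.
With the tool pointing down it reaches from about 275 to 725 mm from the base axis. Payload 5.6 kg.
Tool frame: the origin (TCP) lies between the finger pads; the fingertips stand 25 mm ahead of it and the grasp point (between the pads) lies 6 mm ahead of it; z points along the fingers, y is the line along which they close (so a half turn about z gives the same grasp; the last joint's range is limited). The gripper opens to 85 mm and grips with 20 to 120 N. Pads are 22 mm wide; open, the fingers measure 114 mm over their backs; the gripper's body (76 mm by 85 mm) begins 54 mm behind the grasp point. The pads swing forward as they close: fully open they stand 13 mm farther back than shut.
Start: joints at [0.285, 0.255, 0.108, 0, -1.424, -0.285], TCP at [549.994, 0.025, 228.183] pointing down, gripper open.
Joint ranges: [-2.95, 2.95], [-1.21, 1.97], [-1.09, 1.5], [-2.87, 1.71], [-2.94, -0.07], [-3.05, 3.05]. Speed limits (rad/s): [2.57, 2.57, 3.14, 3.14, 3.14, 3.14].

## Interface

Orientations are given as a unit quaternion [x, y, z, w].
In Python, from plant import state, read_camera, camera_model, finish_job, find_in, place_of gives the robot as it stands. The module is installed in compiled form; this text tells all that it offers.
- The arm moves only by the shell command python3 -m handwheel 'ROWS' [OPENING]. ROWS is JSON, a list of rows, each an object of numbers: "x", "y", "z": the shift along the world's x, y, z in mm; "rx", "ry", "rz": the turn, a rotation vector about the world's x, y, z in rad. In form: [{"x": .., "y": .., "z": .., "rx": .., "ry": .., "rz": ..}, ...]. A call has 1 to 5 rows; each row shifts and turns the commanded pose from where the row before left it; what a row does not reach is not made up. A row lasts 1/10 s, in which the tool goes at most 50 mm and 8.59 degrees, less where a joint would pass 70% of its speed; a pose out of reach is approached as far as the arm can. A call with a gripper value outside its range is refused whole. OPENING is the opening, from 0 (shut) to 1 (fully open), set as the call begins (- or left out, the last holds). The fingers move at their own pace and stop on an object; the grip force is fixed at half the most. Time passes only in rows, so rows that do not move let the fingers close. It gives the time, the measured TCP pose, the force, the opening and the grip force at its end, in the units of the state.
- state(): the state, without advancing time (a new reading comes with each control period).
- read_camera(name): name is "scene" or "side" or "wrist"; returns the picture (480x640x3 uint8, red, green, blue); there is no depth.
- camera_model(name): a dict with "mtx" (3x3 intrinsics, pixels), "world_from_camera" (4x4, takes a point from camera to world coordinates). Camera axes: x right, y down, z forward; pixel columns grow to the right and rows downward; lengths in mm; the calibration is good to about 2 mm. A picture is of the moment at which its call begins: read the wrist's pose just before it. camera_model takes no time and is no camera call; for the wrist camera it gives the pose at the moment of the call.
- finish_job(): hands the job in; it is judged then, once.
Trained networks look in the newest picture that a camera, given by its name, has taken for a name from the list of things; names that differ only in an ending like _2 or _b are one class to them, and where a whole thing is asked for, a point or a joint stands for the part that bears it (a point fixed in the world has none). Each returns a list of dicts, best first, with "conf" (0 to 1); they miss things now and then, are a little off and sometimes report something else, mostly with a low value. They report only what shows in the picture. A call takes as long as a camera call. They do not tell look-alikes from the thing itself.
- find_in(camera, label): "rect" ([centre column, centre row, width, height] in pixels, round what is visible of it).
- place_of(camera, label): "location" ([column, row] in pixels: a listed point, or the origin of a listed thing).
The state is a dict: "t": time; "qpos": joint angles; "dq": joint speeds; "joint_efforts": joint torques, N m; "eef_pos": TCP position; "tool_rot": TCP orientation; "wrist_force": force on the tool from outside, world axes, zero at the start; "moment": the same for the moment, N m; "width": finger opening in mm; "grasp_force": force on a finger pad.
Only numpy, scipy, OpenCV 4.12 (cv2) and the standard library are available. Lean on these libraries where they do the work, as an engineer would, in place of code of your own. Each camera call takes 0.05 s, during which the arm holds its last target. There are 200 camera calls.

## Task

Plug the orange relay fully home into the socket of the grey relay tester and let go of it; then pull the tester's spring-return slide by its black post until its yellow pointer stands on the red mark, and keep holding it there: the test runs only while it is held, so finish still holding the slide at the mark. Leave the green relay, the roll of tape and the solenoid valve where they are.

Things in the scene. Friction and masses are not known exactly. Their poses are not given: they have to be found in the camera images.
- tester: Grey relay tester fixed to the bench: box 200 (x) x 170 (y) x 34 mm tall. Origin: centre of its underside; x points away from its front (which faces the robot at yaw 0), z up. Socket on the left half of its top (+y), slide on the right (-y). Guide rails stand 10 mm above the top; a spring tube, 19 mm above the top, begins 41 mm behind the resting post's centre.
- socket (a point): Centre of the socket's mouth, level with the tester's top, 30 mm behind and 45 mm left of the tester's centre. Rectangular hole with a white frame, 28 mm along the tester's x by 22 mm along its y, 18 mm deep, edges of the mouth chamfered 3 mm; sides parallel to the tester's. Axes as the tester's.
- relay: Orange relay, loose, about 70 g, upright on its foot. Origin: centre of the foot's underside, z up. Foot black, 26 (x) x 20 (y) x 14 mm tall, lowest 3 mm stepped in to 22 x 16; body above it 36 (x) x 30 (y) mm, 14 to 52 mm above the origin, white line along x on top. Fits the socket either way round; fully home, the body rests on the tester's top, origin 14 mm below the socket's mouth.
- spare_relay: Green relay of the same shape and size as the orange one, loose, a bystander.
- grip (a point): Grip point on the axis of the slide's upright black post (yellow top), 45 mm above the tester's top, moves with the slide. Post 16 mm along the tester's x, 26 mm along its y, from 13 to 62 mm above the tester's top, on a steel carriage 50 x 42 mm. At rest 15 mm behind and 35 mm right of the tester's centre. Axes as the tester's.
- slide (a joint): Travel of the slide in m: 0 at rest, growing as the post is pulled along the tester's -x (towards its front), at most 0.072. A spring pulls it back: about 3 N at 0, 11 N at 0.055.
- pointer (a point): Tip of the slide's yellow pointer, which sticks out to the right (-y) over a white scale; at the same x as the post's axis, 42 mm right of it, 10 mm above the tester's top.
- mark: Red mark, fixed on the white scale right of the slide: bar 6 mm wide along the tester's x, small block at its outer end. Origin: middle of the bar's underside, 2 mm above the tester's top, 74 mm right of its centre line; axes as the tester's. Its place along the scale varies: the slide must travel 30 to 55 mm to it.
- tape: Roll of black tape, 55 x 53 x 19 mm, lying flat, loose, a bystander; origin under its centre.
- solenoid: Solenoid valve, 63 x 50 x 34 mm, metal and white plastic, lying, loose, a bystander; origin under its centre.
Not all that is in view belongs to the job. Of the things like the relay, leave any that is blue; of the rest the larger one is meant.

How it is judged:
By the outcome, as a careful person would: the job done as asked, in the order asked, and still so for the second after the job is handed in, while the arm keeps its last pose, push and grip.
It also fails if it takes over 48 s, if anything falls off the work surface, if the arm or the gripper's body presses on something with over 40 N, if the wrist force passes 120 N, or if a joint passes its speed limit or range.

## Working session

There is one attempt and no reset: what is moved stays moved. The work goes in short steps, Python scripts to look and compute and a shell command to move; the robot and the scene stay as the last step left them, time stands still between calls to the robot, and variables do not carry over. Pictures are saved under pics/ and viewed, at most 10 in all, crops included, and the job is handed in when it is done.

```bash
mkdir -p pics; cat > h.py <<'E'
import numpy as np, cv2
from plant import *
def snap(c,fn=None):
    m=camera_model(c); im=read_camera(c)
    if fn: cv2.imwrite('pics/'+fn,im[:,:,::-1])
    return im,m
def ray(m,p):
    K=np.array(m['mtx']);T=np.array(m['world_from_camera'])
    d=T[:3,:3]@np.linalg.solve(K,[p[0],p[1],1]); return T[:3,3],d/np.linalg.norm(d)
def onz(m,p,z):
    o,d=ray(m,p); return o+d*(z-o[2])/d[2]
def tri(obs):
    A=np.zeros((3,3));b=np.zeros(3);L=[]
    for m,p in obs:
        o,d=ray(m,p);P=np.eye(3)-np.outer(d,d);A+=P;b+=P@o;L.append((o,d))
    x=np.linalg.solve(A,b); return x,[round(float(np.linalg.norm(np.cross(x-o,d))),1) for o,d in L]
def proj(m,X):
    T=np.linalg.inv(np.array(m['world_from_camera']));c=T[:3,:3]@np.array(X)+T[:3,3];q=np.array(m['mtx'])@c;return q[:2]/q[2]
E
python3 - <<'E'
from h import *
np.set_printoptions(precision=1,suppress=True)
ims=[]
for c in ['scene','side','wrist']:
    im,m=snap(c,c+'0.png')
    print(c,np.array(m['world_from_camera'])[:3,3])
    for l in ['tester','socket','relay','spare_relay','grip','pointer','mark','tape','solenoid']:
        f=find_in(c,l) if l in('relay','spare_relay') else []
        print(l,[(np.round(d['location']),round(d['conf'],2)) for d in place_of(c,l)[:4]],[(np.round(d['rect']),round(d['conf'],2)) for d in f[:5]])
print(state()['t'])
E
```

```text
scene [  18.7 -323.4  512.6]
tester [(array([423., 319.]), 0.63)] []
socket [(array([406., 279.]), 0.73)] []
relay [(array([189., 285.]), 0.94), (array([218., 254.]), 0.87), (array([234., 233.]), 0.87)] [(array([188., 270.,  29.,  40.]), 0.73), (array([214., 243.,  27.,  44.]), 0.61), (array([233., 225.,  23.,  27.]), 0.54)]
spare_relay [(array([304., 234.]), 0.8)] [(array([304., 221.,  21.,  37.]), 0.63), (array([214., 242.,  28.,  45.]), 0.39)]
grip [(array([305., 232.]), 0.64), (array([464., 276.]), 0.59)] []
pointer [(array([488., 312.]), 0.85)] []
mark [] []
tape [(array([220., 318.]), 0.56)] []
solenoid [(array([378., 226.]), 0.8)] []
side [ 421.7 -578.4  432.5]
tester [(array([359., 328.]), 0.66)] []
socket [(array([366., 290.]), 0.97)] []
relay [(array([265., 240.]), 0.82), (array([229., 257.]), 0.7), (array([297., 232.]), 0.6)] [(array([230., 240.,  27.,  31.]), 0.88), (array([266., 225.,  20.,  28.]), 0.56), (array([297., 224.,  12.,  19.]), 0.56)]
spare_relay [(array([343., 245.]), 0.78)] [(array([344., 233.,  23.,  30.]), 0.95)]
grip [(array([376., 289.]), 0.92)] []
pointer [(array([389., 328.]), 0.56), (array([267., 240.]), 0.29)] []
mark [(array([355., 336.]), 0.62)] []
tape [(array([226., 277.]), 0.97)] []
solenoid [(array([406., 255.]), 0.79)] []
wrist [550.2 -78.4 373.3]
tester [] []
socket [(array([279., 288.]), 0.85)] []
relay [(array([268., 166.]), 0.33)] []
spare_relay [] []
grip [(array([273., 223.]), 0.92)] []
pointer [(array([268., 167.]), 0.81)] []
mark [(array([323., 162.]), 0.65)] []
tape [(array([276., 294.]), 0.67)] []
solenoid [(array([181., 414.]), 0.43)] []
1.8
```

```bash
python3 - <<'E'
import cv2,numpy as np
a=cv2.imread('pics/scene0.png')[170:370,130:530];b=cv2.imread('pics/side0.png')[170:370,170:570]
cv2.imwrite('pics/v1.png',np.vstack([cv2.resize(a,(600,300),interpolation=2),cv2.resize(b,(600,300),interpolation=2)]))
E
```

```text
(no output)
```

View pics/v1.png

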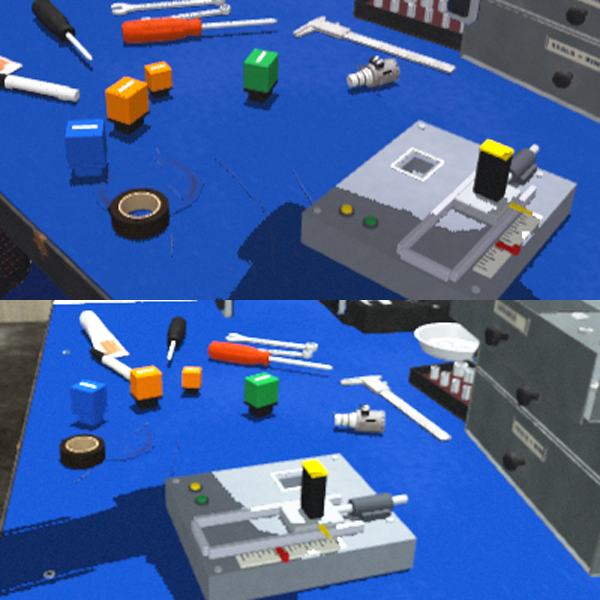

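View pics/wrist0.png

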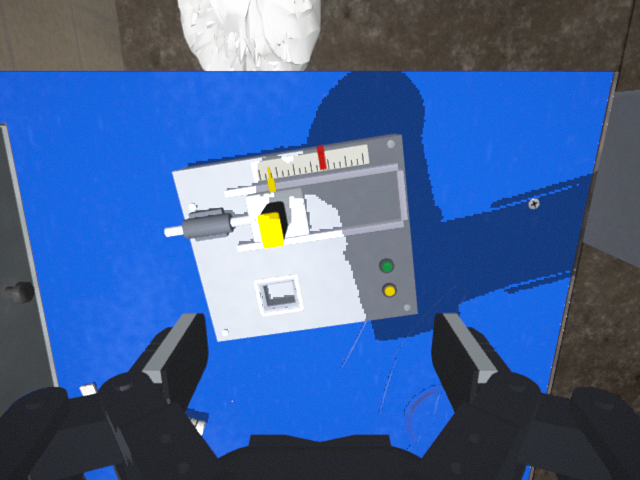

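Scene view: the look-alikes are blue (188,270), large orange (214,243), small orange (233,225) and green (304,221). By the description I want the large orange one. In the wrist view the tester is slightly yawed, with the socket at (279,293), the yellow pointer at (271,180) and the red mark at (322,158).

```bash
python3 - <<'E'
from h import *
from scipy.optimize import least_squares
np.set_printoptions(precision=1,suppress=True)
M={c:camera_model(c) for c in ['scene','side','wrist']}
t=lambda d:tri([(M[c],p) for c,p in d.items()])
print('relay',t(dict(scene=(218,254),side=(265,240))), onz(M['scene'],(218,254),0),onz(M['side'],(265,240),0))
print('small',t(dict(scene=(234,233),side=(297,232))))
print('blue',t(dict(scene=(189,285),side=(229,257))))
print('green',t(dict(scene=(304,234),side=(343,245))))
print('socket',t(dict(scene=(406,279),side=(366,290),wrist=(279,293))))
print('grip',t(dict(scene=(464,276),side=(376,289),wrist=(273,223))))
print('tape',onz(M['scene'],(220,318),0),onz(M['side'],(226,277),0),'sol',onz(M['scene'],(378,226),0),onz(M['side'],(406,255),0))
# tester fit: local points
P={'socket':(30,45,34),'grip':(15,-35,79),'pointer':(15,-77,44)}
obs=[('scene','socket',(406,279)),('side','socket',(366,290)),('wrist','socket',(279,293)),('scene','grip',(464,276)),('side','grip',(376,289)),('wrist','grip',(273,223)),('scene','pointer',(488,312)),('wrist','pointer',(268,168))]
def W(v,p): c,s=np.cos(v[2]),np.sin(v[2]); return np.array([v[0]+c*p[0]-s*p[1],v[1]+s*p[0]+c*p[1],p[2]])
f=lambda v:np.concatenate([proj(M[c],W(v,P[l]))-q for c,l,q in obs])
r=least_squares(f,[520,-100,0],loss='soft_l1');print(r.x[:2],r.x[2]);print(f(r.x).reshape(-1,2))
mk=onz(M['wrist'],(321.5,158),36);c,s=np.cos(r.x[2]),np.sin(r.x[2]);d=mk[:2]-r.x[:2];print('mark local',c*d[0]+s*d[1],-s*d[0]+c*d[1])
E
```

```text
relay (array([441.8, 348.1,   5. ]), [2.1, 2.1]) [448.3 357.9   0. ] [441.1 354.4   0. ]
small (array([511.9, 402.7,  -6.2]), [0.9, 0.9])
blue (array([370.4, 323.1, -13. ]), [5.7, 5.7])
green (array([597. , 315.6,  -1.2]), [0.6, 0.6])
socket (array([589.2,  82.9,  30.6]), [3.0, 1.3, 2.5])
grip (array([584.3,  -5.2,  85.9]), [1.9, 2.7, 1.6])
tape [357.3 220.8   0. ] [366.9 207.2   0. ] sol [715.  250.8   0. ] [709.9 252.8   0. ]
[566.   30.6] 56.71102455431927
[[ 3.2  0.6]
 [-0.9 -1. ]
 [ 0.1  1.1]
 [-3.5  3.2]
 [ 2.2  1.7]
 [-0.3  0.7]
 [-2.   1.3]
 [-0.4 -2.8]]
mark local -30.487046488634466 -74.84490649100353
```

```bash
python3 - <<'E'
import cv2
a=cv2.imread('pics/scene0.png')[200:340,150:340]
cv2.imwrite('pics/v2.png',cv2.resize(a,None,fx=4,fy=4,interpolation=2))
E
```

```text
(no output)
```

View pics/v2.png

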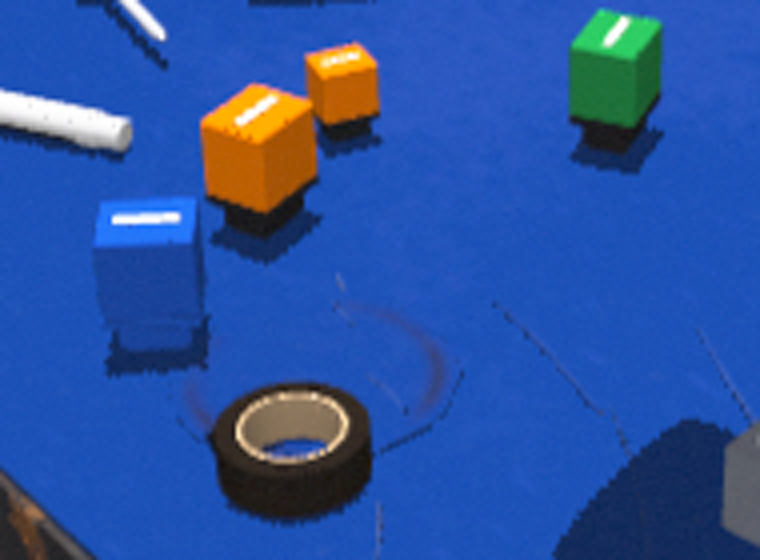

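The crop shows the large orange relay at scene (214,243), with the small orange one behind it, blue to its left and green far to its right. The choice stands. The tester is at about (566,31) with yaw ≈ 0.162 and the mark is at travel ≈ 45 mm. Next I move over the relay for a wrist view.

```bash
python3 -m handwheel '[{"x":-12,"y":42},{"x":-12,"y":42},{"x":-12,"y":42},{"x":-12,"y":42},{"x":-12,"y":42}]' | tail -3; python3 -m handwheel '[{"x":-12,"y":42},{"x":-12,"y":42},{"x":-12,"y":42},{"x":-10,"y":42},{}]'
python3 - <<'E'
from h import *
np.set_printoptions(precision=1,suppress=True)
im,m=snap('wrist','w1.png')
print(np.array(m['world_from_camera'])[:3])
for l in ['relay','spare_relay']:
  print(l,[(np.round(d['location'],1),round(d['conf'],2),onz(m,d['location'],0)) for d in place_of('wrist',l)[:4]],[(np.round(d['rect']),round(d['conf'],2)) for d in find_in('wrist',l)[:4]])
# white line on big orange top / orange mask
hsv=cv2.cvtColor(im,cv2.COLOR_RGB2HSV);mk=cv2.inRange(hsv,(8,150,90),(20,255,255))
n,lab,st,ce=cv2.connectedComponentsWithStats(mk)
for i in range(1,n):
  if st[i,4]>150: print(st[i],ce[i],cv2.minAreaRect(np.argwhere(lab==i)[:,::-1].astype(np.float32)))
E
```

```text
[[ -1.   -0.   -0.  550.2]
 [ -0.    1.    0.3 -78.4]
 [  0.    0.3  -1.  373.3]]
relay [(array([301.8, 233.7]), 0.63, array([567.3,  29.4,   0. ])), (array([319.6, 160.2]), 0.45, array([549.5, -43. ,   0. ]))] []
spare_relay [(array([276.8, 294.3]), 0.45, array([594.5,  95.9,   0. ]))] []$[0]: bad value
$[0]: bad value
```

View pics/w1.png

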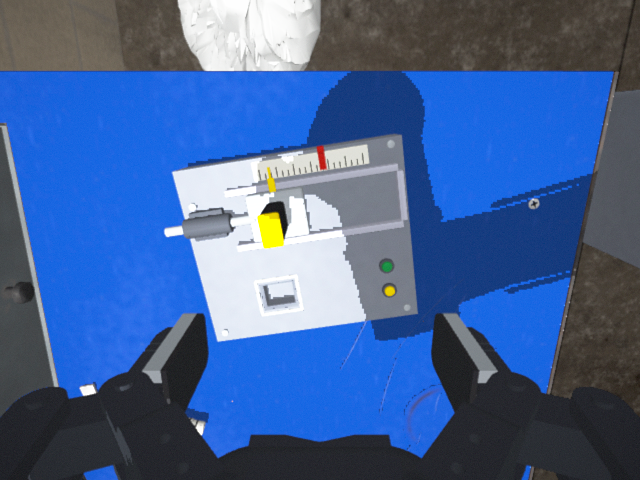

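The move was refused because every row needs all its keys, so the picture is unchanged. The wrist camera looks forward by 0.3 rad, so I'll stop at y ≈ 330.

```bash
python3 -m handwheel '[{"x":-12,"y":40,"z":0,"rx":0,"ry":0,"rz":0},{"x":-12,"y":40,"z":0,"rx":0,"ry":0,"rz":0},{"x":-12,"y":40,"z":0,"rx":0,"ry":0,"rz":0},{"x":-12,"y":40,"z":0,"rx":0,"ry":0,"rz":0},{"x":-12,"y":40,"z":0,"rx":0,"ry":0,"rz":0}]' ; python3 -m handwheel '[{"x":-12,"y":40,"z":0,"rx":0,"ry":0,"rz":0},{"x":-12,"y":40,"z":0,"rx":0,"ry":0,"rz":0},{"x":-12,"y":40,"z":0,"rx":0,"ry":0,"rz":0},{"x":-12,"y":10,"z":0,"rx":0,"ry":0,"rz":0},{"x":0,"y":0,"z":0,"rx":0,"ry":0,"rz":0}]'
cat > look.py <<'E'
import sys
from h import *
np.set_printoptions(precision=1,suppress=True)
im,m=snap('wrist',sys.argv[1])
print(np.array(m['world_from_camera'])[:3,3])
print([(np.round(d['location'],1),round(d['conf'],2),onz(m,d['location'],0)) for d in place_of('wrist','relay')[:4]])
hsv=cv2.cvtColor(im,cv2.COLOR_RGB2HSV)
def blobs(mk,name,z,amin):
  n,lab,st,ce=cv2.connectedComponentsWithStats(mk)
  for i in range(1,n):
    if st[i,4]>amin:
      b=cv2.boxPoints(cv2.minAreaRect(np.argwhere(lab==i)[:,::-1].astype(np.float32)))
      w=np.array([onz(m,p,z)[:2] for p in b]);e=w[1]-w[0],w[2]-w[1];L=[np.linalg.norm(v) for v in e];v=e[int(np.argmax(L))]
      print(name,st[i,4],'px',ce[i],'world',w.mean(0),'size',L,'long axis yaw',np.degrees(np.arctan2(v[1],v[0]))%180)
blobs(cv2.inRange(hsv,(8,150,150),(20,255,255)),'orange',52,150)
wm=cv2.inRange(hsv,(0,0,180),(180,60,255)); blobs(wm,'white',52,15)
E
python3 look.py w2.png
```

```text
t: 2.55
eef_pos: [489.3, 201.5, 228.4]
tool_rot: [-0.707, 0.707, -0.0, 0.0]
wrist_force: [1.3, -0.7, -0.2]
width: 85.2
grasp_force: 0.0
t: 3.05
eef_pos: [440.7, 331.5, 227.9]
tool_rot: [0.708, -0.706, -0.0, 0.0]
wrist_force: [0.6, -0.0, 0.6]
width: 85.3
grasp_force: 0.0
[441.2 253.  373. ]
[(array([391.9, 191.1]), 0.97, array([370.1, 317.6,   0. ])), (array([314. , 229.3]), 0.95, array([445.6, 356.2,   0. ])), (array([250.1, 264.3]), 0.56, array([511.3, 393.7,   0. ]))]
orange 371 px [313.  225.9] world [442.4 340.4] size [np.float64(24.385799812831213), np.float64(39.892324554546086)] long axis yaw 164.91892390571047
orange 237 px [249.5 263.4] world [500.8 374.6] size [np.float64(16.455862893315615), np.float64(25.243825151107544)] long axis yaw 143.94860325534412
orange 268 px [137.3 346.8] world [612.8 458.5] size [np.float64(23.132968808527924), np.float64(13.189085731504527)] long axis yaw 56.32851332188375
orange 384 px [207.9 380.1] world [548.5 495.5] size [np.float64(29.420365674667167), np.float64(15.570722960815392)] long axis yaw 62.88212868090274
white 154 px [418.6  68
[... 2241 characters left out ...]
. ] size [np.float64(12.72119073281461), np.float64(17.43451045898889)] long axis yaw 0.1518340262264246
white 132 px [484.6 375.6] world [276.3 490.2] size [np.float64(17.486838976477838), np.float64(12.745997007530471)] long axis yaw 0.15183402622622566
white 192 px [ 73.9 390.3] world [682.4 508.8] size [np.float64(17.10251898145664), np.float64(24.145834624430897)] long axis yaw 135.9842004634989
white 1205 px [358.9 409.7] world [400.  534.8] size [np.float64(40.769855889777105), np.float64(64.25608865203412)] long axis yaw 105.95059193531199
white 54 px [417.2 412.2] world [340.7 533. ] size [np.float64(8.61085144467888), np.float64(9.051097701105736)] long axis yaw 0.14002699098861626
```

View pics/w2.png

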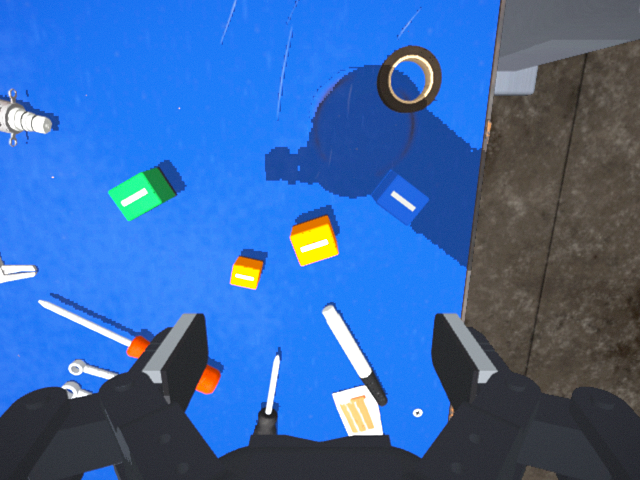

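The picture shows the large orange relay at (313,240), with its white line at yaw 18.3°, world ≈ (445,356). The small orange one is at (247,273), blue at (402,197) and green at (143,193). The origin at z=0 and the line at z=52 agree, so its height is as expected. I'll turn the tool to the relay, go lower with the fingers part-open and look again.

```bash
python3 -m handwheel '[{"x":1,"y":6,"z":-20,"rx":0,"ry":0,"rz":0.08},{"x":1,"y":7,"z":-22,"rx":0,"ry":0,"rz":0.08},{"x":1,"y":7,"z":-22,"rx":0,"ry":0,"rz":0.08},{"x":0,"y":6,"z":-24,"rx":0,"ry":0,"rz":0.08},{"x":0,"y":0,"z":0,"rx":0,"ry":0,"rz":0}]' 0.65
sed -i "s/blobs(wm,'white',52,15)/blobs(wm,'white',52,int(sys.argv[2]) if len(sys.argv)>2 else 15)/" look.py
python3 -m handwheel '[{"x":0,"y":0,"z":0,"rx":0,"ry":0,"rz":0}]'
python3 look.py w3.png 150
```

```text
t: 3.65
eef_pos: [444.0, 353.7, 136.9]
tool_rot: [0.81, -0.586, -0.001, 0.003]
wrist_force: [-0.1, -0.1, -0.5]
width: 55.7
grasp_force: 0.0
t: 3.75
eef_pos: [445.8, 355.0, 140.8]
tool_rot: [0.81, -0.587, 0.0, 0.0]
wrist_force: [1.0, 0.2, 0.3]
width: 55.1
grasp_force: 0.0
[469.9 280.5 286. ]
[(array([222. , 249.2]), 0.98, array([511.9, 394.3,   0. ])), (array([320.5, 227.6]), 0.9, array([444.6, 353.9,   0. ])), (array([429.6, 214.8]), 0.61, array([369.3, 318.6,   0. ]))]
orange 2038 px [321.4 237.7] world [446.9 351.5] size [np.float64(34.104629675558485), np.float64(35.92958319260532)] long axis yaw 109.39430014901279
orange 419 px [222.5 246.7] world [504.7 371.8] size [np.float64(8.286311240092056), np.float64(22.637510622792885)] long axis yaw 167.8861644127097
orange 3608 px [ 73.7 338.4] world [583.4 470.1] size [np.float64(30.883136594286068), np.float64(76.50121021995659)] long axis yaw 150.43552547755286
white 554 px [505.6  79.1] world [377.2 226.8] size [np.float64(32.256588922640944), np.float64(32.507953834768536)] long axis yaw 117.75904849814142
white 380 px [ 90.7 107.
[... 464 characters left out ...]
 size [np.float64(7.216813937775843), np.float64(25.667295462008543)] long axis yaw 150.10707471160973
white 1743 px [312.2 377.1] world [419.4 448.4] size [np.float64(12.723867569904039), np.float64(83.10222530707135)] long axis yaw 119.41160919012522
white 1080 px [ 45.2 366.8] world [605.3 498.8] size [np.float64(19.957047834828753), np.float64(62.858893941557945)] long axis yaw 166.79126665064206
white 568 px [ 22.6 403.5] world [614.  534.2] size [np.float64(9.379456566297474), np.float64(41.52187023174722)] long axis yaw 152.05096194867096
white 186 px [304.5 435.8] world [411.7 499.8] size [np.float64(24.716550002726276), np.float64(7.488322742035143)] long axis yaw 18.180249616171153
```

Both views put the line at (445.2,356.4) for z=52, so the height is confirmed. Yaw is ≈19°. I descend and grip.

```bash
python3 -m handwheel '[{"x":0,"y":0,"z":-30,"rx":0,"ry":0,"rz":0.012},{"x":0,"y":0,"z":-25,"rx":0,"ry":0,"rz":0},{"x":0,"y":0,"z":-20,"rx":0,"ry":0,"rz":0},{"x":0,"y":0,"z":-13,"rx":0,"ry":0,"rz":0},{"x":0,"y":0,"z":-7,"rx":0,"ry":0,"rz":0}]'
python3 -m handwheel '[{"x":0,"y":0,"z":0,"rx":0,"ry":0,"rz":0},{"x":0,"y":0,"z":0,"rx":0,"ry":0,"rz":0},{"x":0,"y":0,"z":0,"rx":0,"ry":0,"rz":0},{"x":0,"y":0,"z":0,"rx":0,"ry":0,"rz":0},{"x":0,"y":0,"z":0,"rx":0,"ry":0,"rz":0}]' 0
python3 -m handwheel '[{"x":0,"y":0,"z":0,"rx":0,"ry":0,"rz":0},{"x":0,"y":0,"z":10,"rx":0,"ry":0,"rz":0},{"x":0,"y":0,"z":25,"rx":0,"ry":0,"rz":0},{"x":0,"y":0,"z":35,"rx":0,"ry":0,"rz":0},{"x":0,"y":0,"z":35,"rx":0,"ry":0,"rz":0}]'
```

```text
t: 4.35
eef_pos: [445.3, 355.9, 45.4]
tool_rot: [0.814, -0.581, 0.0, -0.0]
wrist_force: [0.1, 0.4, 0.1]
width: 55.5
grasp_force: 0.0
t: 4.85
eef_pos: [445.8, 356.7, 46.5]
tool_rot: [0.814, -0.58, 0.0, -0.001]
wrist_force: [0.1, -0.5, 6.1]
width: 32.5
grasp_force: 60.4
t: 5.35
eef_pos: [444.4, 355.5, 151.3]
tool_rot: [0.814, -0.581, -0.0, 0.001]
wrist_force: [0.9, 0.4, 0.1]
width: 32.3
grasp_force: 59.6
```

Width 32.4 mm is unexpected (36 along x). I look at what is held.

```bash
python3 look.py w4.png 200; python3 - <<'E'
from h import *
im,m=snap('side');s=im[130:290,180:420,::-1]
w=cv2.imread('pics/w4.png')
cv2.imwrite('pics/v4.png',np.hstack([cv2.resize(w,(480,360)),cv2.resize(s,(320,213))[:, :].repeat(1,0) if 0 else cv2.copyMakeBorder(cv2.resize(s,(320,213)),0,147,0,0,0)]))
E
```

```text
[469.9 281.4 296.4]
[(array([423.9, 208.2]), 0.9, array([370.9, 315.8,   0. ])), (array([319.2, 272. ]), 0.88, array([430.7, 393. ,   0. ])), (array([225.6, 243.7]), 0.57, array([509.6, 394.4,   0. ]))]
orange 375 px [223.9 239.8] world [504.6 372.3] size [np.float64(7.797499589866299), np.float64(22.428219175777517)] long axis yaw 166.59344409221004
orange 6671 px [319.5 305.2] world [428.2 399.8] size [np.float64(58.44558878845727), np.float64(70.45531058094532)] long axis yaw 111.00918331959227
orange 4228 px [ 85.7 335.7] world [579.8 473.6] size [np.float64(30.554197917760987), np.float64(86.09958093850648)] long axis yaw 151.59866794523091
white 514 px [498.   82.1] world [376.9 226.6] size [np.float64(32.11767942732551), np.float64(32.99250012651659)] long axis yaw 118.23884187262328
white 354 px [ 99.4 103. ] world [595.9 314.2] size [np.float64(24.772797176360637), np.float64(4.742481513538705)] long axis yaw 28.494786167219104
white 235 px [444.5 226.4] world [370.5 316.7] size [np.float64(4.229584390887517), np.float64(23.942963703377373)] long axis yaw 144.243046114377
wh
[... 187 characters left out ...]
10.6] size [np.float64(40.926954955565805), np.float64(6.361022983121968)] long axis yaw 18.991727285092367
white 1090 px [ 46.1 354.3] world [608.  499.9] size [np.float64(19.94160345007493), np.float64(66.5284666065139)] long axis yaw 166.30797242576375
white 1110 px [311.6 383.7] world [413.1 461. ] size [np.float64(12.911574879277165), np.float64(57.886781510462)] long axis yaw 118.70400652816659
white 1076 px [ 39.5 401.2] world [607.4 544. ] size [np.float64(24.58007618032781), np.float64(65.43361247715852)] long axis yaw 159.71561478397382
white 564 px [293.  429.7] world [413.5 504.6] size [np.float64(15.623419181016082), np.float64(37.31625679064298)] long axis yaw 7.864399234489667
```

View pics/v4.png

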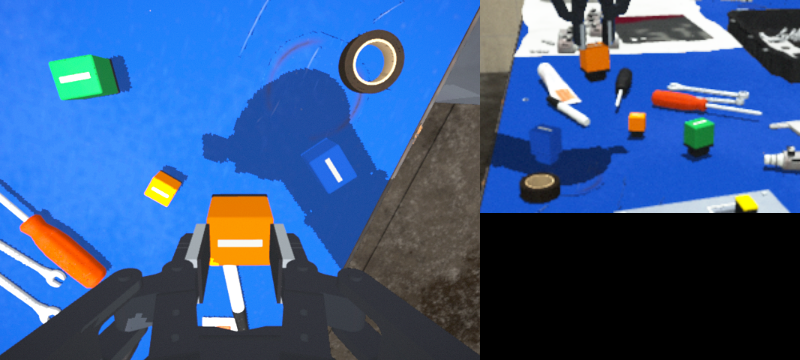

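The large orange relay is held square, its line at the image centre (319,324 full-size), and the other relays have not moved. I now carry it towards the tester, stopping short so that the socket stays in view.

```bash
python3 -m handwheel '[{"x":20,"y":-30,"z":5,"rx":0,"ry":0,"rz":-0.04},{"x":25,"y":-36,"z":5,"rx":0,"ry":0,"rz":-0.04},{"x":25,"y":-36,"z":0,"rx":0,"ry":0,"rz":-0.04},{"x":25,"y":-36,"z":0,"rx":0,"ry":0,"rz":-0.03},{"x":25,"y":-36,"z":0,"rx":0,"ry":0,"rz":-0.02}]' | head -2
python3 -m handwheel '[{"x":23,"y":-32,"z":0,"rx":0,"ry":0,"rz":0},{"x":0,"y":0,"z":0,"rx":0,"ry":0,"rz":0},{"x":0,"y":0,"z":0,"rx":0,"ry":0,"rz":0}]'
python3 - <<'E'
from h import *
np.set_printoptions(precision=1,suppress=True)
im,m=snap('wrist','w5.png');np.save('m5.npy',m,allow_pickle=True)
print(np.array(m['world_from_camera'])[:3,3])
for l,z in [('socket',34),('grip',79),('pointer',44),('mark',36)]:
  print(l,[(np.round(d['location'],1),round(d['conf'],2),onz(m,d['location'],z)) for d in place_of('wrist',l)[:2]])
E
```

```text
t: 6.0
eef_pos: [564.9, 180.4, 159.1]
t: 6.3
eef_pos: [587.6, 149.0, 158.8]
tool_rot: [0.761, -0.648, -0.001, 0.001]
wrist_force: [-0.4, 0.3, -1.1]
width: 32.2
grasp_force: 59.6
[600.4  71.6 303.9]
socket [(array([333.9, 136. ]), 0.81, array([588.2,  79.4,  34. ])), (array([371. ,  72.6]), 0.16, array([571.4,  37. ,  34. ]))]
grip []
pointer []
mark []
```

View pics/w5.png

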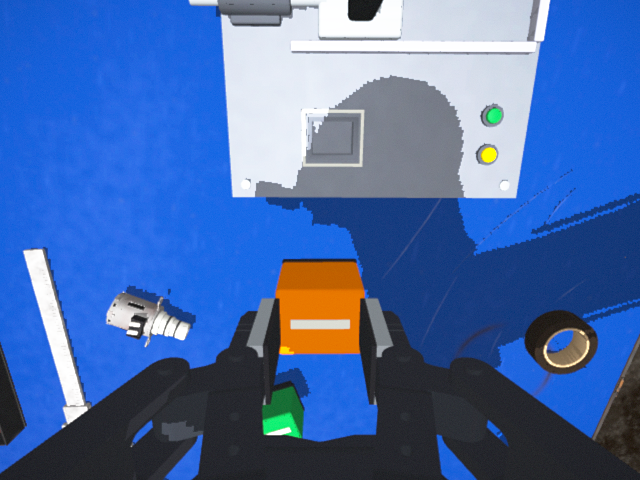

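The socket frame spans (303–363, 110–166), centred at about (333,137), and the tester's edge runs level in the image, so the yaw matches. The held relay's line is at (320,324). I refine with image profiles.

```bash
python3 - <<'E'
from h import *
np.set_printoptions(precision=2,suppress=True,linewidth=200)
m=np.load('m5.npy',allow_pickle=True).item();im=cv2.imread('pics/w5.png')
g=cv2.cvtColor(im,cv2.COLOR_BGR2GRAY).astype(int)
print('row150',g[148:152,296:372].mean(0).astype(int));print('col345',g[100:176,340:350].mean(1).astype(int))
b=(im[:,:,0].astype(int)-im[:,:,2]>70)
xs=np.array([x for x in range(330,450,4)]);ys=np.array([185+np.argmax(b[185:215,x]) for x in xs])
xs2=np.arange(240,260,2);ys2=np.array([185+np.argmax(b[185:215,x]) for x in xs2])
X=np.r_[xs,xs2];Y=np.r_[ys,ys2];k=np.polyfit(X,Y,1);p=[onz(m,(x,np.polyval(k,x)),34) for x in(235,515)];d=p[0]-p[1];print('edge yaw',np.arctan2(d[1],d[0]),p)
hsv=cv2.cvtColor(im,cv2.COLOR_BGR2HSV);w=cv2.inRange(hsv,(0,0,150),(180,60,255))[300:345,282:358]
r=cv2.minAreaRect((np.argwhere(w)[:,::-1]+[282,300]).astype(np.float32));print(r,'relay top',onz(m,r[0],167.2),[onz(m,c,167.2)[:2] for c in cv2.boxPoints(r)])
print(np.array(m['world_from_camera']))
E
```

```text
row150 [240 240 240 240 240 246 255 255 255 254 162 173 162 155 136 117 114 133 134 133 132 134 134 134 133 132 132 132 132 132 132 131 131 132 132 132 131 132 133 133 133 133 132 134 134 133 133 133 132
 133 132 134 133 132 126 101 100 127 126 126 126 127 131 158 220 224 210 137 127 129 129 130 130 130 131 129]
col345 [155 152 150 134 132 133 131 132 132 164 224 225 210 144 131 132 127 113 110 111 116 123 133 133 133 133 133 133 133 133 132 132 132 131 132 132 131 132 131 132 132 132 132 132 133 133 132 133 133
 133 133 132 130 115 110 124 129 130 129 129 132 131 134 170 223 220 189 135 129 131 131 131 131 131 132 131]
edge yaw 0.15412533919383908 [array([649.82, 131.39,  34.  ]), array([454.63, 101.06,  34.  ])]
((320.0, 324.0), (8.0, 58.0), 90.0) relay top [587.38 147.22 167.2 ] [array([598.96, 147.28]), array([576.35, 143.67]), array([575.7 , 147.17]), array([598.47, 150.81])]
[[ -0.99  -0.15  -0.05 600.4 ]
 [ -0.16   0.94   0.3   71.62]
 [  0.     0.3   -0.95 303.89]
 [  0.     0.     0.     1.  ]]
```

```bash
python3 - <<'E'
from h import *
from scipy.optimize import least_squares
np.set_printoptions(precision=2,suppress=True)
m5=np.load('m5.npy',allow_pickle=True).item()
im0=cv2.imread('pics/wrist0.png');g=cv2.cvtColor(im0,cv2.COLOR_BGR2GRAY)
# wrist0 camera: level tool at (550,0.025,228.18), yaw 0 -> rebuild from w5's tool-camera transform
def tool(x,y,z,yaw):
    T=np.eye(4);c,s=np.cos(yaw),np.sin(yaw);T[:3,:3]=np.array([[c,-s,0],[s,c,0],[0,0,1]])@np.array([[0,-1,0],[-1,0,0],[0,0,-1.]]);T[:3,3]=x,y,z;return T
s=state()
from scipy.spatial.transform import Rotation as R
T5=np.eye(4);T5[:3,:3]=R.from_quat(s['tool_rot']).as_matrix();T5[:3,3]=s['eef_pos'];print(T5[:3,3],s['t'])
tc=np.linalg.inv(tool(588,150,160.2,.162))@np.array(m5['world_from_camera']);print(tc)
m0={'mtx':m5['mtx'],'world_from_camera':tool(550,0,228.2,0)@tc};m5b={'mtx':m5['mtx'],'world_from_camera':tool(588,150,160.2,.162)@tc}
print('w5',onz(m5b,(332.3,137.3),34),'w0',onz(m0,(279,294.5),34),tri([(m5b,(332.3,137.3)),(m0,(279,294.5))]))
print(g[295:298,250:310].mean(0).astype(int),g[270:322,276:280].mean(1).astype(int))
E
```

```text
[587.41 150.98 160.15] 6.55
[[  -0.     -0.95   -0.3    79.35]
 [   1.     -0.      0.      0.4 ]
 [  -0.     -0.3     0.95 -143.69]
 [   0.      0.      0.      1.  ]]
w5 [589.14  80.44  34.  ] w0 [587.06  78.54  34.  ] (array([588.29,  80.84,  28.57]), [0.7, 0.7])
[236 236 237 237 237 238 245 255 255 255 196 214 169 200 192 138  95  97
 110 132 171 240 237 206 202 203 202 201 201 202 202 202 202 192 136 128
 129 130 126 126 125 123 119 127 164 209 219 238 254 255 255 245 234 234
 234 235 235 235 234 233] [236 236 237 237 236 236 230 247 255 255 244 232 208 218 236 238 236 237
 236 236 236 236 236 236 236 237 227 140 117 106 105 106 106 106 132 188
 202 204 214 231 233 250 255 255 243 233 234 235 233 234 235 236]
```

The socket from the two views agrees within about 1.5 mm: ≈ (588.4,79.8), top near z=34. I go to a hover just above it and check the fit.

```bash
python3 -m handwheel '[{"x":0.4,"y":-35,"z":0,"rx":0,"ry":0,"rz":-0.004},{"x":0,"y":-35.4,"z":0,"rx":0,"ry":0,"rz":0},{"x":0,"y":0,"z":-35,"rx":0,"ry":0,"rz":0},{"x":0,"y":0,"z":-25,"rx":0,"ry":0,"rz":0},{"x":0,"y":0,"z":-10,"rx":0,"ry":0,"rz":0}]'
python3 -m handwheel '[{"x":0,"y":0,"z":0,"rx":0,"ry":0,"rz":0}]'
python3 - <<'E'
from h import *
np.set_printoptions(precision=1,suppress=True)
im,m=snap('wrist','w6.png');np.save('m6.npy',m,allow_pickle=True)
a=im[200:400,220:420,::-1]
o=[cv2.resize(a,(400,400),interpolation=2)]
for c in ['side','scene']:
  i2,mm=snap(c,c+'6.png');u=proj(mm,(588,80,50)).astype(int);print(c,u,proj(mm,(588.4,79.8,34)))
  o.append(cv2.resize(i2[u[1]-50:u[1]+50,u[0]-50:u[0]+50,::-1],(400,400),interpolation=2))
cv2.imwrite('pics/v6.png',np.vstack([np.hstack(o)])[:, :][:, :1200] if 0 else cv2.resize(np.hstack(o),(798,266),interpolation=cv2.INTER_AREA))
E
```

```text
t: 7.05
eef_pos: [586.5, 79.7, 87.6]
tool_rot: [0.761, -0.649, -0.001, 0.002]
wrist_force: [-0.7, -0.6, -0.5]
width: 32.1
grasp_force: 59.7
t: 7.15
eef_pos: [587.4, 79.9, 89.1]
tool_rot: [0.761, -0.649, -0.001, 0.001]
wrist_force: [0.3, -0.3, -0.0]
width: 32.5
grasp_force: 59.7
side [365 280] [365.2 289. ]
scene [410 270] [409.2 279.5]
```

View pics/v6.png

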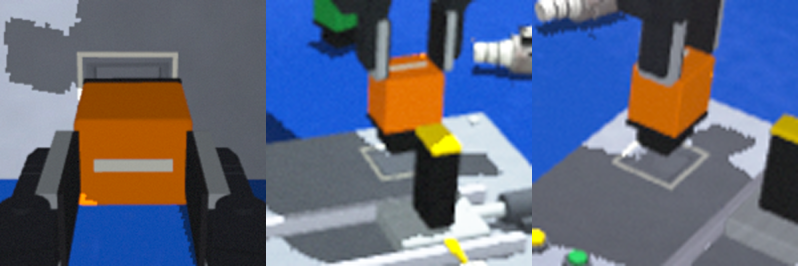

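The relay hangs just above the socket with the frame about 3 px to the left (+x) in the wrist view. I measure this numerically.

```bash
python3 - <<'E'
from h import *
np.set_printoptions(precision=2,suppress=True,linewidth=220)
m=np.load('m6.npy',allow_pickle=True).item();im=cv2.imread('pics/w6.png');g=cv2.cvtColor(im,cv2.COLOR_BGR2GRAY).astype(int)
print('K',np.array(m['mtx'])[[0,1,0,1],[0,1,2,2]])
print('rows246-250',g[246:250,272:364].mean(0).astype(int))
print('col 310-330',g[230:270,310:330].mean(1).astype(int))
o=(im[:,:,2].astype(int)-im[:,:,0]>60)
for r in (262,270,285,300): 
  c=np.flatnonzero(o[r,250:400])+250; print(r,c.min(),c.max())
for k,p in {'frame near-edge expected':(588.4+.158*14,79.8-.987*14,34)}.items(): print(k,proj(m,p))
c,s=np.cos(.158),np.sin(.158)
for dz in (0,-3,-5):
  for lx,ly,lz,n in [(0,-15,14,'body low front'),(0,-15,52,'body top front'),(0,15,52,'top back'),(0,0,52,'line')]:
    print(dz,n,proj(m,(588.4+c*lx-s*ly,79.6+s*lx+c*ly,45.2+lz+dz)))
E
```

```text
K [387.38 387.38 319.32 243.29]
rows246-250 [ 98  98  98  99  98 111 151 165 166 155 104  97  95  91  89  89  87  88  89  86  87  89  87  88  88  88  89  88  89  87  87  87  87  87  87  87  87  88  87  87  88  88  86  88  87  88  88  88  88  87  87  87  87  87
  87  87  86  84  86  86  86  87  85  85  87  86  85  84  86  85  87  84  85  83  84  92  94 116 164 167 163 141  97  93  93  95  94  96  94  94  94  93]
col 310-330 [ 97  96  96  96  96  97  97  96 106 140 165 166 155 114  97  96  95  86  82  84  90  96  98  97  97  97  97  94  70  26  20  37  64  83  83  83  82  83  83  83]
262 284 354
270 281 358
285 277 362
300 279 359
frame near-edge expected [316.8  244.97]
0 body low front [316.75 258.6 ]
0 body top front [316.5  291.91]
0 top back [316.52 359.04]
0 line [316.51 326.46]
-3 body low front [316.77 256.51]
-3 body top front [316.52 288.71]
-3 top back [316.55 354.83]
-3 line [316.53 322.72]
-5 body low front [316.78 255.16]
-5 body top front [316.54 286.63]
-5 top back [316.56 352.1 ]
-5 line [316.55 320.29]
```

Relative to the frame, the relay should go about +2 mm in tester x and −1 mm in y. I correct that and start lowering, watching the force.

```bash
python3 -m handwheel '[{"x":2.1,"y":-0.7,"z":0,"rx":0,"ry":0,"rz":0},{"x":0,"y":0,"z":-6,"rx":0,"ry":0,"rz":0},{"x":0,"y":0,"z":-5,"rx":0,"ry":0,"rz":0},{"x":0,"y":0,"z":-3,"rx":0,"ry":0,"rz":0},{"x":0,"y":0,"z":0,"rx":0,"ry":0,"rz":0}]'
python3 -m handwheel '[{"x":0,"y":0,"z":-2,"rx":0,"ry":0,"rz":0},{"x":0,"y":0,"z":0,"rx":0,"ry":0,"rz":0}]'
```

```text
t: 7.8
eef_pos: [590.7, 79.0, 77.3]
tool_rot: [0.761, -0.649, 0.0, -0.0]
wrist_force: [-3.7, -0.6, 6.9]
width: 32.2
grasp_force: 61.9
t: 8.0
eef_pos: [590.9, 79.1, 77.0]
tool_rot: [0.761, -0.649, 0.001, -0.001]
wrist_force: [-5.5, 1.9, 16.2]
width: 31.7
grasp_force: 64.0
```

```bash
python3 -m handwheel '[{"x":-1.2,"y":0.2,"z":1,"rx":0,"ry":0,"rz":0},{"x":0,"y":0,"z":0,"rx":0,"ry":0,"rz":0}]'; python3 -m handwheel '[{"x":0,"y":0,"z":-2,"rx":0,"ry":0,"rz":0},{"x":0,"y":0,"z":0,"rx":0,"ry":0,"rz":0}]'
```

```text
t: 8.2
eef_pos: [590.4, 79.4, 77.2]
tool_rot: [0.761, -0.649, 0.001, -0.001]
wrist_force: [-2.2, 1.0, 9.6]
width: 32.2
grasp_force: 62.0
t: 8.4
eef_pos: [590.7, 79.5, 76.8]
tool_rot: [0.761, -0.649, 0.002, -0.002]
wrist_force: [-6.0, 1.9, 18.0]
width: 32.2
grasp_force: 64.4
```

```bash
python3 -m handwheel '[{"x":0,"y":0,"z":3,"rx":0,"ry":0,"rz":0},{"x":-1.5,"y":0.5,"z":0,"rx":0,"ry":0,"rz":0},{"x":0,"y":0,"z":0,"rx":0,"ry":0,"rz":0}]'; python3 -m handwheel '[{"x":0,"y":0,"z":-3,"rx":0,"ry":0,"rz":0},{"x":0,"y":0,"z":0,"rx":0,"ry":0,"rz":0},{"x":0,"y":0,"z":0,"rx":0,"ry":0,"rz":0}]'
```

```text
t: 8.7
eef_pos: [589.1, 79.9, 77.2]
tool_rot: [0.761, -0.649, 0.001, -0.001]
wrist_force: [1.8, 1.7, 5.7]
width: 32.1
grasp_force: 61.2
t: 9.0
eef_pos: [588.1, 79.7, 72.8]
tool_rot: [0.761, -0.649, 0.0, -0.0]
wrist_force: [2.4, 1.2, 0.6]
width: 32.0
grasp_force: 59.9
```

It slipped past the chamfer and the force has vanished. I keep lowering.

```bash
python3 -m handwheel '[{"x":0.4,"y":0.2,"z":-2,"rx":0,"ry":0,"rz":0},{"x":0,"y":0,"z":-2,"rx":0,"ry":0,"rz":0},{"x":0,"y":0,"z":0,"rx":0,"ry":0,"rz":0}]'; python3 -m handwheel '[{"x":0,"y":0,"z":-2,"rx":0,"ry":0,"rz":0},{"x":0,"y":0,"z":-1,"rx":0,"ry":0,"rz":0},{"x":0,"y":0,"z":0,"rx":0,"ry":0,"rz":0}]'
```

```text
t: 9.3
eef_pos: [588.1, 79.8, 68.5]
tool_rot: [0.761, -0.649, -0.0, 0.0]
wrist_force: [2.4, 1.1, -2.2]
width: 32.5
grasp_force: 59.6
t: 9.6
eef_pos: [588.3, 79.8, 66.7]
tool_rot: [0.761, -0.649, 0.0, -0.0]
wrist_force: [0.6, 0.0, 4.0]
width: 32.0
grasp_force: 61.1
```

```bash
python3 -m handwheel '[{"x":0,"y":0,"z":-1.5,"rx":0,"ry":0,"rz":0},{"x":0,"y":0,"z":0,"rx":0,"ry":0,"rz":0}]'; python3 -m handwheel '[{"x":0,"y":0,"z":-1.5,"rx":0,"ry":0,"rz":0},{"x":0,"y":0,"z":0,"rx":0,"ry":0,"rz":0}]'
```

```text
t: 9.8
eef_pos: [588.5, 79.8, 66.5]
tool_rot: [0.761, -0.649, 0.001, -0.0]
wrist_force: [-2.7, 1.1, 10.6]
width: 32.1
grasp_force: 63.0
t: 10.0
eef_pos: [588.6, 79.8, 66.3]
tool_rot: [0.761, -0.649, 0.001, -0.001]
wrist_force: [-5.4, 0.0, 18.9]
width: 32.3
grasp_force: 64.8
```

The TCP stops at z≈66.4 with firm force, which fits being fully home (20 + 46.4 at grasp). I press once more, relax, release and retreat.

```bash
python3 -m handwheel '[{"x":-0.5,"y":0,"z":-1.5,"rx":0,"ry":0,"rz":0},{"x":0,"y":0,"z":0,"rx":0,"ry":0,"rz":0}]'; python3 -m handwheel '[{"x":0.5,"y":0,"z":4,"rx":0,"ry":0,"rz":0},{"x":0,"y":0,"z":0,"rx":0,"ry":0,"rz":0}]'; python3 -m handwheel '[{"x":0,"y":0,"z":0,"rx":0,"ry":0,"rz":0},{"x":0,"y":0,"z":0,"rx":0,"ry":0,"rz":0},{"x":0,"y":0,"z":0,"rx":0,"ry":0,"rz":0},{"x":0,"y":0,"z":0,"rx":0,"ry":0,"rz":0},{"x":0,"y":0,"z":0,"rx":0,"ry":0,"rz":0}]' 0.7;  python3 -m handwheel '[{"x":0,"y":0,"z":15,"rx":0,"ry":0,"rz":0},{"x":0,"y":0,"z":30,"rx":0,"ry":0,"rz":0},{"x":0,"y":0,"z":40,"rx":0,"ry":0,"rz":0},{"x":0,"y":0,"z":10,"rx":0,"ry":0,"rz":0},{"x":0,"y":0,"z":0,"rx":0,"ry":0,"rz":0}]'
python3 - <<'E'
from h import *
np.set_printoptions(precision=1,suppress=True)
print(state()['eef_pos'])
im,m=snap('wrist','w7.png');np.save('m7.npy',m,allow_pickle=True)
hsv=cv2.cvtColor(im,cv2.COLOR_RGB2HSV);mk=cv2.inRange(hsv,(8,150,100),(20,255,255));n,lab,st,ce=cv2.connectedComponentsWithStats(mk);print([s for s in st[1:] if s[4]>300])
w=[]
for c in ['side','scene']:
  i,mm=snap(c,c+'7.png');u=proj(mm,(588,60,50)).astype(int);w.append(cv2.resize(i[u[1]-50:u[1]+50,u[0]-50:u[0]+50,::-1],(300,300),interpolation=2))
w.append(cv2.resize(im[:,:,::-1],(400,300)))
cv2.imwrite('pics/v7.png',cv2.resize(np.hstack([w[0][:, :200],w[1][:, :200],w[2]]),(800,300)))
E
```

```text
t: 10.2
eef_pos: [588.6, 79.8, 66.3]
tool_rot: [0.761, -0.649, 0.002, -0.001]
wrist_force: [-7.3, 1.3, 26.1]
width: 32.2
grasp_force: 66.3
t: 10.4
eef_pos: [588.4, 79.8, 66.6]
tool_rot: [0.761, -0.649, 0.0, -0.0]
wrist_force: [-0.3, 1.5, 7.8]
width: 32.2
grasp_force: 61.6
t: 10.9
eef_pos: [587.9, 79.8, 65.3]
tool_rot: [0.761, -0.649, -0.0, 0.0]
wrist_force: [-0.6, -0.4, -0.6]
width: 60.1
grasp_force: 0.0
t: 11.4
eef_pos: [589.4, 80.2, 163.1]
tool_rot: [0.761, -0.649, 0.001, -0.002]
wrist_force: [-0.5, 0.1, -0.2]
width: 59.6
grasp_force: 0.0
[589.4  80.2 163.1]
[array([ 295,  215,   55,   54, 2014], dtype=int32)]
```

View pics/v7.png

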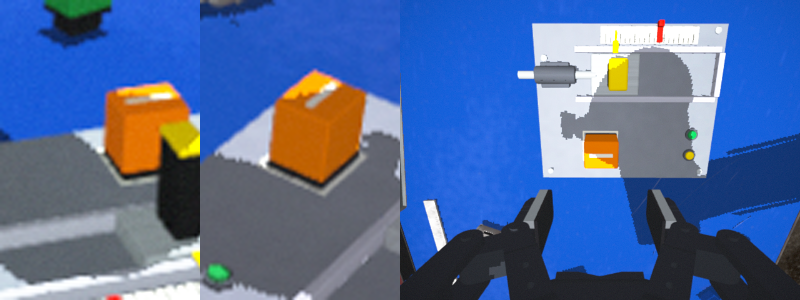

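The relay stands in the socket and the fingers are clear, but a dark band shows at its base. I check the seating numerically before going on.

```bash
python3 - <<'E'
from h import *
np.set_printoptions(precision=1,suppress=True,linewidth=200)
c,s=np.cos(.158),np.sin(.158)
S=(588.4,79.8)
for cam in ['scene','side']:
  m=camera_model(cam)
  for f,zo,xy in [('7',20,S),('6',45.2,(588.4,79.6))]:
    im=cv2.imread(f'pics/{cam}{f}.png').astype(int)
    # centre of -x/-y vertical edge (scene) or -y face (side)
    for lx,ly,n in [(-9,-15,'-y face'),(-18,-7,'-x face')]:
      if cam=='side' and n=='-x face': continue
      P=lambda z:proj(m,(xy[0]+c*lx-s*ly,xy[1]+s*lx+c*ly,z))
      a,b=P(zo+14),P(zo+52);k=P(zo+8)
      print(cam,f,n,'pred body bottom',a,'top',b,'8mm above origin',k)
      col=int(round(a[0]));r=range(int(b[1])-4,int(k[1])+5);print([(y,*im[y,col]) for y in r if y<int(b[1])+4 or y>int(a[1])-6])
m=np.load('m7.npy',allow_pickle=True).item();im=cv2.imread('pics/w7.png')
w=cv2.inRange(cv2.cvtColor(im,cv2.COLOR_BGR2HSV),(0,0,120),(180,70,255))[235:265,290:355]
n,lab,st,ce=cv2.connectedComponentsWithStats(w);print([(t,q+[290,235]) for t,q in zip(st[1:],ce[1:]) if t[4]>30],proj(m,(*S,72)),proj(m,(*S,76)))
E
```

```text
scene 7 -y face pred body bottom [415.2 286.3] top [418.4 263.9] 8mm above origin [414.7 289.8]
[(259, np.int64(7), np.int64(92), np.int64(183)), (260, np.int64(6), np.int64(93), np.int64(182)), (261, np.int64(1), np.int64(92), np.int64(181)), (262, np.int64(0), np.int64(93), np.int64(182)), (263, np.int64(10), np.int64(93), np.int64(185)), (264, np.int64(6), np.int64(94), np.int64(185)), (265, np.int64(2), np.int64(95), np.int64(189)), (266, np.int64(6), np.int64(99), np.int64(193)), (281, np.int64(5), np.int64(92), np.int64(180)), (282, np.int64(13), np.int64(82), np.int64(159)), (283, np.int64(29), np.int64(55), np.int64(95)), (284, np.int64(33), np.int64(33), np.int64(38)), (285, np.int64(74), np.int64(71), np.int64(73)), (286, np.int64(132), np.int64(134), np.int64(135)), (287, np.int64(155), np.int64(156), np.int64(157)), (288, np.int64(133), np.int64(128), np.int64(127)), (289, np.int64(111), np.int64(101), np.int64(98)), (290, np.int64(110), np.int64(100), np.int64(97)), (291, np.int64(110), np.int64(100), np.int64(95)), (292, np.int64(113), np.int64(103), np.int64(99)), (293
[... 5383 characters left out ...]
.int64(229)), (279, np.int64(19), np.int64(82), np.int64(167)), (280, np.int64(25), np.int64(30), np.int64(33)), (281, np.int64(27), np.int64(25), np.int64(22)), (282, np.int64(29), np.int64(29), np.int64(28)), (283, np.int64(26), np.int64(27), np.int64(27)), (284, np.int64(28), np.int64(26), np.int64(25)), (285, np.int64(19), np.int64(24), np.int64(22)), (286, np.int64(28), np.int64(28), np.int64(27)), (287, np.int64(58), np.int64(55), np.int64(52))]
[(array([  0,   0,   5,  30, 129], dtype=int32), array([291.7, 249.9])), (array([ 59,   0,   6,  30, 151], dtype=int32), array([352. , 249.6])), (array([ 13,  11,  37,   7, 200], dtype=int32), array([320. , 249.1]))] [321.1 248.5] [321.2 250.5]
```

The body dropped 25 mm from the hover, and its top edge and the end of the black trim both sit at their home projections (side rows 273 and 294.7). The dark band is trim, also present in the hover picture, so the relay is fully home. Next I locate the post, pointer and mark.

```bash
python3 - <<'E'
from h import *
np.set_printoptions(precision=1,suppress=True)
im,m=snap('wrist','w8.png');np.save('m8.npy',m,allow_pickle=True)
c,s=np.cos(.158),np.sin(.158)
T=np.array((588.4,79.8))-np.array([[c,-s],[s,c]])@(30,45);print('tester',T)
loc=lambda p:np.array([[c,s],[-s,c]])@(p[:2]-T)
for l,z in [('socket',34),('grip',79),('pointer',44),('mark',36)]:
  print(l,[(np.round(d['location'],1),round(d['conf'],2),onz(m,d['location'],z),loc(onz(m,d['location'],z))) for d in place_of('wrist',l)[:2]])
hsv=cv2.cvtColor(im,cv2.COLOR_RGB2HSV)
for n,lo,hi,z in [('red',(0,150,80),(6,255,255),36),('yellow',(22,150,100),(35,255,255),96)]:
  k,lab,st,ce=cv2.connectedComponentsWithStats(cv2.inRange(hsv,lo,hi))
  for i in range(1,k):
    if st[i,4]>25: print(n,st[i],ce[i],loc(onz(m,ce[i],z)),loc(onz(m,ce[i],44)))
E
```

```text
tester [565.9  30.6]
socket []
grip [(array([341.1, 119.2]), 0.91, array([587.4,  -0.6,  79. ]), array([ 16.4, -34.2]))]
pointer [(array([338.8,  50.2]), 0.55, array([593.9, -40.2,  44. ]), array([ 16.5, -74.3]))]
mark [(array([408.1,  54.9]), 0.65, array([550.1, -45.8,  36. ]), array([-27.6, -73. ]))]
red [407  32  12  36 312] [412.4  49.1] [-30.1 -76.3] [-28.3 -75. ]
yellow [336  48  10  37 226] [340.2  71.1] [ 18.2 -56.8] [ 15.4 -62.6]
yellow [ 328   93   33   53 1651] [344.  118.9] [ 15.9 -34.3] [ 12.5 -34.5]
yellow [454 244  14  13 146] [460.2 250.1] [-51.5  36.6] [-71.7  54. ]
yellow [290 247  47  25 652] [307.8 263. ] [35.1 44.3] [36.5 63.7]
```

The post, pointer and mark agree with the model; the travel needed is about 45.5 mm. I move over the post and down, fingers half-open.

```bash
python3 -m handwheel '[{"x":-1,"y":-40,"z":0,"rx":0,"ry":0,"rz":0},{"x":-1,"y":-41,"z":0,"rx":0,"ry":0,"rz":0},{"x":0,"y":0,"z":-30,"rx":0,"ry":0,"rz":0},{"x":0,"y":0,"z":-28,"rx":0,"ry":0,"rz":0},{"x":0,"y":0,"z":-17,"rx":0,"ry":0,"rz":0}]' 0.6 ; python3 -m handwheel '[{"x":0,"y":0,"z":0,"rx":0,"ry":0,"rz":0},{"x":0,"y":0,"z":0,"rx":0,"ry":0,"rz":0},{"x":0,"y":0,"z":0,"rx":0,"ry":0,"rz":0},{"x":0,"y":0,"z":0,"rx":0,"ry":0,"rz":0},{"x":0,"y":0,"z":0,"rx":0,"ry":0,"rz":0}]' 0; python3 -m handwheel '[{"x":0,"y":0,"z":0,"rx":0,"ry":0,"rz":0},{"x":0,"y":0,"z":0,"rx":0,"ry":0,"rz":0}]'
```

```text
t: 12.3
eef_pos: [584.8, -1.8, 83.1]
tool_rot: [0.76, -0.65, -0.001, 0.001]
wrist_force: [0.1, 0.1, -0.2]
width: 51.4
grasp_force: 0.0
t: 12.8
eef_pos: [587.1, -1.1, 87.0]
tool_rot: [0.761, -0.649, 0.001, -0.001]
wrist_force: [-0.4, -0.4, 2.3]
width: 13.7
grasp_force: 59.4
t: 13.0
eef_pos: [587.1, -1.1, 87.0]
tool_rot: [0.761, -0.649, 0.001, -0.001]
wrist_force: [0.0, -0.1, 6.4]
width: 13.7
grasp_force: 59.8
```

```bash
python3 -m handwheel '[{"x":-9.9,"y":-1.6,"z":0.5,"rx":0,"ry":0,"rz":0},{"x":-9.9,"y":-1.6,"z":0,"rx":0,"ry":0,"rz":0},{"x":-9.9,"y":-1.6,"z":0,"rx":0,"ry":0,"rz":0},{"x":-9.9,"y":-1.6,"z":0,"rx":0,"ry":0,"rz":0},{"x":0,"y":0,"z":0,"rx":0,"ry":0,"rz":0}]'; python3 -m handwheel '[{"x":0,"y":0,"z":0,"rx":0,"ry":0,"rz":0},{"x":0,"y":0,"z":0,"rx":0,"ry":0,"rz":0}]'
cat > pm.py <<'E'
import sys
from h import *
np.set_printoptions(precision=1,suppress=True)
c,s=np.cos(.158),np.sin(.158);T=np.array((565.9,30.6));loc=lambda p:np.array([[c,s],[-s,c]])@(p[:2]-T)
for cam in ['wrist','side','scene']:
  im,m=snap(cam,f'{cam}_{sys.argv[1]}.png');hsv=cv2.cvtColor(im,cv2.COLOR_RGB2HSV)
  u=proj(m,(*(T+np.array([[c,-s],[s,c]])@(-28,-70)),40))
  for n,lo,hi,z in [('red',(0,140,70),(7,255,255),36),('yellow',(20,120,90),(35,255,255),44)]:
    k,lab,st,ce=cv2.connectedComponentsWithStats(cv2.inRange(hsv,lo,hi))
    for i in range(1,k):
      if st[i,4]>4 and np.linalg.norm(ce[i]-u)<70: print(cam,n,st[i],ce[i],loc(onz(m,ce[i],z)))
  for l,z in [('pointer',44),('mark',36)]:
    print(cam,l,[(np.round(d['location'],1),round(d['conf'],2),loc(onz(m,d['location'],z))) for d in place_of(cam,l)[:1]])
E
python3 pm.py a
```

```text
t: 13.5
eef_pos: [548.7, -7.1, 87.0]
tool_rot: [0.761, -0.649, 0.002, -0.002]
wrist_force: [9.7, 0.5, -3.4]
width: 13.7
grasp_force: 58.8
t: 13.7
eef_pos: [549.7, -7.0, 87.0]
tool_rot: [0.761, -0.649, 0.002, -0.002]
wrist_force: [7.8, -0.7, -2.7]
width: 14.0
grasp_force: 58.9
wrist red [330 178  12  39 420] [335.1 197.2] [-29.9 -75.7]
wrist yellow [314 201  13  41 350] [319.9 224.9] [-22.1 -63.2]
wrist pointer [(array([317.7, 201.8]), 0.73, array([-21.1, -75. ]))]
wrist mark [(array([332.6, 202.5]), 0.93, array([-28.6, -73. ]))]
side red [354 335   9  10  47] [358.3 339.3] [-28.7 -77.5]
side yellow [372 265   8   9  46] [375.  269.8] [61.6 82.5]
side yellow [354 267   3   2   5] [355.2 267.4] [33.2 99.4]
side yellow [352 280  11  13  97] [356.3 286.7] [12.6 39.7]
side yellow [297 292   7   5  30] [299.9 293.9] [-76.5  43.1]
side yellow [357 324   8  10  34] [360.1 328. ] [-21.4 -64.6]
side pointer [(array([361. , 335.6]), 0.79, array([-26.5, -81.1]))]
side mark [(array([355.7, 335.1]), 0.43, array([-28.6, -67.7]))]
scene red [460 331  17   9  66] [469.  334.8] [-28.8 -75.7]
scene yellow [455 281   5   8  23] [456.5 284.2] [ 50.  -17.7]
scene yellow [456 319  16   9  55] [463.1 322.9] [-21.7 -62.7]
scene pointer [(array([470.9, 327.5]), 0.74, array([-23.8, -74.4]))]
scene mark [(array([465.9, 335.5]), 0.5, array([-32.5, -73.2]))]
```

The pointer is at −21.9 and the mark at about −29.3, so about 7.3 mm remain.

```bash
python3 -m handwheel '[{"x":-4,"y":-0.6,"z":0,"rx":0,"ry":0,"rz":0},{"x":-3.4,"y":-0.6,"z":0,"rx":0,"ry":0,"rz":0},{"x":0,"y":0,"z":0,"rx":0,"ry":0,"rz":0},{"x":0,"y":0,"z":0,"rx":0,"ry":0,"rz":0}]'
python3 pm.py b | grep -v 'side yellow.*[0-9] [4-9][0-9]\.'; python3 - <<'E'
import cv2,numpy as np
a=cv2.imread('pics/wrist_b.png')[140:340,200:460];b=cv2.imread('pics/side_b.png')[230:350,280:436]
cv2.imwrite('pics/v10.png',np.hstack([cv2.resize(a,(400,308),interpolation=2),cv2.resize(b,(400,308),interpolation=2)]))
E
```

```text
t: 14.55
eef_pos: [542.7, -8.1, 87.0]
tool_rot: [0.761, -0.649, 0.002, -0.003]
wrist_force: [9.7, -0.8, -4.0]
width: 13.9
grasp_force: 58.8
wrist red [316 178  12  39 327] [321.4 193.7] [-29.9 -77.5]
wrist yellow [314 201  13  41 351] [320.  225.1] [-29.3 -63.1]
wrist pointer [(array([319.7, 202. ]), 0.78, array([-29.1, -74.8]))]
wrist mark [(array([320.3, 202.7]), 0.89, array([-29.4, -72.8]))]
side red [354 335   9  10  46] [358.1 339.1] [-28.7 -77. ]
side yellow [367 264  13  11  81] [372.6 269.7] [58.  83.9]
side yellow [347 281  11  13  97] [351.2 287.5] [ 4.1 39.5]
side yellow [297 292   7   5  29] [299.8 294. ] [-76.7  43.1]
side yellow [352 325   7  10  32] [355.  328.5] [-28.5 -63.9]
side pointer [(array([358.1, 337.1]), 0.59, array([-31.4, -83.1]))]
side mark [(array([357.6, 336.6]), 0.52, array([-27.4, -71.6]))]
scene red [460 331  17   9  68] [469.  334.8] [-28.7 -75.7]
scene yellow [452 284   5   8  24] [453.8 287. ] [ 41.4 -17.8]
scene yellow [454 322  16   9  58] [461.1 325.8] [-28.6 -63.4]
scene pointer [(array([471.2, 326.8]), 0.77, array([-22.2, -74.1]))]
scene mark [(array([446.7, 293.9]), 0.75, array([ 31. , -13.6]))]
```

View pics/v10.png

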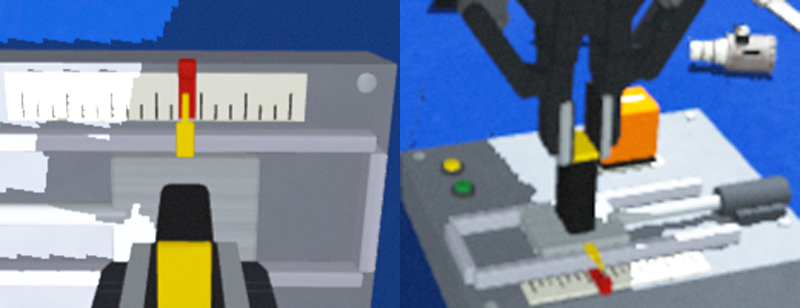

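The picture shows the yellow tip at (186,97) on the red bar at (187,85), with the relay seated behind. About 0.3 mm remains. I nudge, hold and check.

```bash
python3 -m handwheel '[{"x":-0.3,"y":0,"z":0,"rx":0,"ry":0,"rz":0},{"x":0,"y":0,"z":0,"rx":0,"ry":0,"rz":0},{"x":0,"y":0,"z":0,"rx":0,"ry":0,"rz":0},{"x":0,"y":0,"z":0,"rx":0,"ry":0,"rz":0},{"x":0,"y":0,"z":0,"rx":0,"ry":0,"rz":0}]'; python3 -m handwheel '[{"x":0,"y":0,"z":0,"rx":0,"ry":0,"rz":0},{"x":0,"y":0,"z":0,"rx":0,"ry":0,"rz":0},{"x":0,"y":0,"z":0,"rx":0,"ry":0,"rz":0},{"x":0,"y":0,"z":0,"rx":0,"ry":0,"rz":0},{"x":0,"y":0,"z":0,"rx":0,"ry":0,"rz":0}]' | head -2
python3 pm.py c | grep -E 'red|yellow.*-6|pointer|mark'
```

```text
t: 15.5
eef_pos: [542.6, -8.1, 87.0]
tool_rot: [0.761, -0.649, 0.002, -0.003]
wrist_force: [10.1, 0.5, -4.7]
width: 13.5
grasp_force: 58.8
t: 16.0
eef_pos: [542.6, -8.0, 87.1]
wrist red [316 178  11  39 331] [321.3 194.3] [-30.  -77.2]
wrist yellow [314 201  13  41 346] [320.  225.3] [-29.4 -63. ]
wrist pointer [(array([321.2, 199.1]), 0.94, array([-29.9, -76.3]))]
wrist mark [(array([320.2, 203.7]), 0.72, array([-29.4, -72.3]))]
side red [354 335   9  10  46] [358.2 339.2] [-28.7 -77.3]
side yellow [352 325   7  10  34] [355.1 328.9] [-28.7 -64.7]
side pointer [(array([357.2, 333.7]), 0.74, array([-29.8, -75.7]))]
side mark [(array([357.4, 339. ]), 0.5, array([-29.5, -76.5]))]
scene red [460 331  17   9  67] [468.9 334.8] [-28.8 -75.5]
scene yellow [454 322  16   9  59] [461.1 325.9] [-28.9 -63.5]
scene pointer [(array([471.9, 330.9]), 0.8, array([-29. , -78.3]))]
scene mark [(array([463.5, 338.8]), 0.66, array([-40.2, -73.7]))]
```

The pointer stands on the mark within about 0.5 mm in all three views, and the hold is steady. I hand the job in.

```bash
python3 -c "
from plant import *
print(finish_job())"
```

```text
the job is handed in; nothing more can be done
None
```

The orange relay is plugged fully home and released, and I handed in at about 16 s with the arm still holding the slide, its pointer on the red mark to within about 0.5 mm; I never touched the green relay, tape or solenoid valve.

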